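# Hang the sample flask on the carousel's empty hook

### The arm

A 6-joint arm with a two-finger parallel gripper is mounted at the origin on the work surface. World frame = base frame: x ahead of the robot, y to its left, z up, the work surface at z = 0. Lengths are in m, angles in rad, forces in N, time in s.
With the tool pointing down it reaches from about 0.275 to 0.875 m from the base axis. Payload 12.5 kg.
Tool frame: the origin (TCP) lies at the very end of the fingers, on their centre line; the grasp point (between the pads) lies 19 mm behind it; z points along the fingers, y is the line along which they close (so a half turn about z gives the same grasp; the last joint's range is limited). The gripper opens to 85 mm and grips with 20 to 120 N. Pads are 22 mm wide; open, the fingers measure 114 mm over their backs; the gripper's body (76 mm by 85 mm) begins 54 mm behind the grasp point. The pads swing forward as they close: fully open they stand 13 mm farther back than shut.
Start: joints at [1.198, 0.351, 1.652, -0, 1.139, -0.085], TCP at [0.156, 0.527, 0.231] pointing down, gripper open.
Joint ranges: [-2.75, 2.75], [-0.79, 2.1], [0.01, 2.65], [-1.57, 4.71], [0.07, 3.14], [-2.87, 2.87]. Speed limits (rad/s): [2.22, 2.22, 2.79, 3.14, 3.14, 3.14].

### API

Orientations are given as a rotation vector (axis times angle).
In Python, from workcell import observe, camera, sign_off gives the robot as it stands.
- The arm moves only by the tool step_arm, never from a script. Its argument "commands" is text: rows parted by semicolons, each of 7 numbers parted by spaces: the opening, from 0 (shut) to 1 (fully open), then the shift along the tool's x, y, z scaled (see below), then the turn, a rotation vector about the tool's x, y, z scaled (see below). A call has 1 to 5 rows; each row is the pose to reach, as a shift and turn from the pose commanded when the call began, along the tool's axes at that moment; what a row does not reach only later rows make up. The controller multiplies each number of a shift by 300 mm and each number of a turn by 90 degrees. A row lasts 1/12 s, in which the tool goes at most 41.7 mm and 7.16 degrees, less where a joint would pass 70% of its speed; a pose out of reach is approached as far as the arm can. A call with a number of a shift or a turn outside -1 to 1 is refused whole. A call with a gripper value outside its range is refused whole. The fingers move at their own pace and stop on an object; the grip force is fixed at half the most. Time passes only in rows, so rows that repeat a pose let the fingers close. It gives the time, the measured TCP pose, the force, the opening and the grip force at its end, in the units of the state.
- observe(): the state, without advancing time (a new reading comes with each control period).
- camera(name): name is "side" or "top" or "wrist"; returns a dict with "frame" (420x560x3 uint8, red, green, blue), "z_map" (420x560 float32, m along the optical axis (not along the pixel's ray), 0 where there is no reading), "fx", "fy", "cx", "cy" (pixels), "camera_from_world" (4x4, takes a point from world to camera coordinates); the wrist camera has in their place "hand_eye" (4x4, takes a point from camera to tool coordinates, whose origin is the TCP and whose axes are the flange's). Camera axes: x right, y down, z forward; pixel columns grow to the right and rows downward; lengths in m; the calibration is good to about 2 mm. A picture is of the moment at which its call begins: read the wrist's pose just before it.
- sign_off(): hands the job in; it is judged then, once.
The state is a dict: "t": time; "qpos": joint angles; "qvel": joint speeds; "effort": joint torques, N m; "position": TCP position; "ee_rot": TCP orientation; "wrist_force": force on the tool from outside, world axes, zero at the start; "ft_torque": the same for the moment, N m; "width": finger opening in m; "gripper_force": force on a finger pad.
Only numpy, scipy, OpenCV 4.12 (cv2) and the standard library are available. Lean on these libraries where they do the work, as an engineer would, in place of code of your own. Each camera call takes 0.05 s, during which the arm holds its last target. There are 200 camera calls.

### The job

Turn the flask carousel until its one empty hook stands over the white mark on its base. Then lift the blue-capped flask out of its white holder, stand it on the black mat and let go of it, so that you can take it again another way and hang it by its ring on the empty hook. Keep the flask upright all the way, leave the hook over the mark, and leave the dish, the red bin and the pill jar where they are.

Things in the scene. Friction and masses are not known exactly. Their poses are not given: they have to be found in the camera images.
- carousel_base: Fixed foot of the carousel: blue disc 256 mm across, 12 mm high, with a post; origin at the centre of its underside, on the turning axis. Its -x axis points from the turning axis to the white mark. z up.
- carousel (a joint): Angle of the carousel's turning head (rad), anticlockwise positive seen from above; 0 when the empty hook is exactly over the white mark; it starts somewhere between 0.8 and 2.2 and can turn from -1.0 to 3.6. The head has four hooks a quarter turn apart; the other three carry fixed flasks (red, green, yellow caps) that reach out to 118 mm from the axis, from 64 to 179 mm height. Friction of about 0.2 N m holds it wherever it is left.
- knob (a point): On the turning axis, at gripping height of the black round knob on top of the carousel head: 50 mm across, from 190 to 226 mm height, this point at 212 mm. The hub below it ends at 182 mm height. Turning the knob turns the whole head.
- hook (a point): Point on the centre line of the empty hook's level bar, 95 mm from the turning axis, 170 mm high. Frame turns with the head: -x points outward along the hook, z up. The hook is round steel wire 5 mm thick, level from the hub (radius 30 mm) to 112 mm from the axis, where it bends straight up; the tip's top is 8 mm above the bar's centre line.
- mark (a point): Far part of the white mark on the carousel's base, 105 mm from the turning axis, 13 mm high.
- flask: Loose metal flask with blue cap and band, 0.11 to 0.23 kg. Origin at the centre of its underside, z up. Body 40 mm across and 70 mm high; cap 36 mm across from 70 to 84 mm; above it a steel hanging ring standing upright in the flask's yz plane (the hole looks along its x axis), wire 6 mm thick, clear hole 22 mm, outside 34 mm, its centre at 98 mm, its top at 115 mm.
- flask_ring (a point): Centre of the hole of the flask's ring, 98 mm above the flask's underside; axes as the flask's. On the hook it hangs about 8.5 mm below the centre line of the bar.
- holder: Fixed white holder in which the flask stands at the start: square well 46 by 50 mm inside, floor 5 mm above the table, its walls 30 mm high and 56 by 60 mm outside, on a foot 80 by 90 mm. Two cheeks 50 mm long (along x), 8 mm thick and 118 mm high stand on its +y and -y sides with 54 mm between them, so that the flask can be taken only by closing the fingers along the holder's x. Origin at the centre of the underside.
- mat_top (a point): Centre of the top face of the fixed black rubber mat, 110 by 110 mm, 4 mm thick; axes along its sides, z up.
- dish: Loose steel bowl, 90 mm across, 35 mm high; origin at the centre of its underside. Bystander.
- red_bin: Loose open red plastic bin, 100 by 80 by 50 mm; origin at the centre of its underside. Bystander.
- pill_jar: Loose amber pill jar with white cap, 44 mm across, 70 mm high; origin at the centre of its underside. Bystander.
There are look-alikes about, which are no part of the job. There is more than one size of the flask; the job needs the middle-sized. There is more than one size of the part that bears mat_top; the job needs the larger.

How it is judged:
By the outcome, as a careful person would: the job done as asked, in the order asked, and still so for the second after the job is handed in, with the robot touching nothing.
It also fails if it takes over 72 s, if anything falls off the work surface, if the arm or the gripper's body presses on something with over 40 N, if the wrist force passes 120 N, or if a joint passes its speed limit or range.

## Working session

There is one attempt and no reset: what is moved stays moved. The work goes in short steps, Python scripts to look and compute and a tool call to move; the robot and the scene stay as the last step left them, time stands still between calls to the robot, and variables do not carry over. Pictures are saved under pics/ and viewed, at most 13 in all, crops included, and the job is handed in when it is done.

Besides the shell and the picture viewer there is one more tool, called by a JSON object that holds its "method" and its "body", one argument or row to a line. step_arm: Moves the arm, as the interface text tells. Its arguments: {"type":"object","properties":{"commands":{"type":"string"}},"required":["commands"]}

```bash
mkdir -p pics; python3 - <<'E'
from workcell import observe,camera
import cv2,numpy as np
print(observe())
ims=[]
for n in("top","side"):
    c=camera(n);cv2.imwrite(f"pics/{n}0.png",c["frame"][:,:,::-1]);np.savez(f"{n}0.npz",**c)
    print(n,c["fx"],c["cx"],c["cy"],np.round(c["camera_from_world"],3))
E
```

```text
{'t': 0.0, 'qpos': array([ 1.19836651e+00,  3.51257342e-01,  1.65244654e+00,  1.14187979e-05,
        1.13909410e+00, -8.46186162e-02]), 'qvel': array([-8.63706466e-04, -2.21297821e-04, -1.87053988e-03,  4.80003089e-05,
        1.76271702e-03, -8.01983198e-04]), 'effort': array([ 2.04898854e-03, -5.06102872e+01, -2.91408151e+01,  3.89693048e-05,
        4.49679457e-03, -4.00351973e-05]), 'position': array([0.15597813, 0.52706408, 0.23073833]), 'ee_rot': array([-4.50500765e-01, -3.10883757e+00,  1.84023834e-03]), 'wrist_force': array([ 0.04443495,  0.1872227 , -0.68818814]), 'ft_torque': array([ 0.01859077,  0.02538995, -0.00152534]), 'gripper_force': 0.0, 'width': 0.08570805335843891}
top 382.10419479274873 277.76682776044663 212.28404833347736 [[ 0.014 -1.    -0.021 -0.009]
 [-0.989 -0.011 -0.147  0.584]
 [ 0.146  0.023 -0.989  0.986]
 [ 0.     0.     0.     1.   ]]
side 392.8602676172613 283.2713354052021 216.20901180735396 [[-0.869 -0.495  0.003  0.48 ]
 [-0.351  0.612 -0.709  0.321]
 [ 0.349 -0.617 -0.705  0.858]
 [ 0.     0.     0.     1.   ]]
```

View pics/top0.png

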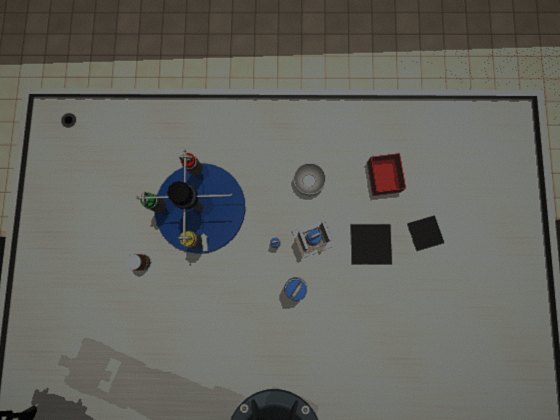

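View pics/side0.png

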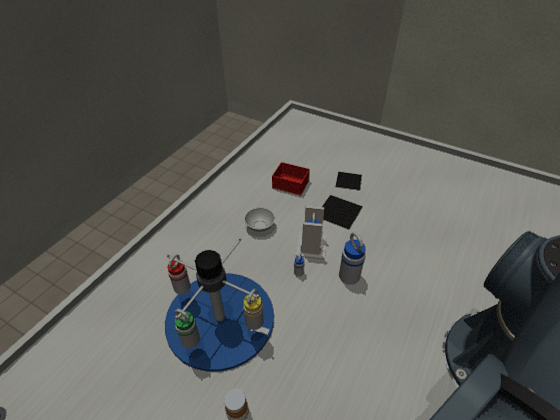

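The top view shows the carousel at (200,205), with its empty hook pointing right to (231,195), the white mark at (204,243), the holder with the flask at (313,238), and the large mat at (371,244). The look-alikes are at (275,243), (295,289) and (426,232). I'll measure these next.

```bash
cat > h.py <<'E'
import numpy as np,cv2
def load(n): return dict(np.load(n))
def ray(c,u,v,z):
    T=c["camera_from_world"];R=T[:3,:3];o=-R.T@T[:3,3]
    d=R.T@np.array([(u-c["cx"])/c["fx"],(v-c["cy"])/c["fy"],1]);return o+d*(z-o[2])/d[2]
def cloud(c,T=None):
    v,u=np.mgrid[:420,:560];z=c["z_map"].astype(float)
    P=np.stack([(u-c["cx"])/c["fx"]*z,(v-c["cy"])/c["fy"]*z,z],-1)
    if T is None: T=np.linalg.inv(c["camera_from_world"])
    P=P@T[:3,:3].T+T[:3,3];P[z==0]=np.nan;return P
def rect(pts):
    (a,b),(w,h),an=cv2.minAreaRect(pts.astype(np.float32)[:,:2]*1000);return round(a),round(b),round(w),round(h),round(an,1)
E
python3 - <<'E'
from h import *
c=load("top0.npz");P=cloud(c);f=c["frame"];hsv=cv2.cvtColor(f,cv2.COLOR_RGB2HSV)
cv2.imwrite("pics/crop.png",cv2.resize(f[140:310,110:410,::-1],(780,442),interpolation=cv2.INTER_CUBIC))
H,S,V=[hsv[...,i].astype(int) for i in range(3)]
vv,uu=np.mgrid[:420,:560]
def box(u0,u1,v0,v1): return (uu>=u0)&(uu<u1)&(vv>=v0)&(vv<v1)
def rp(m,z): return np.array([ray(c,u,v,z) for u,v in zip(uu[m],vv[m])])
m=box(340,400,215,275)&(V<70); print("mat",rect(rp(m,.004)))
m=box(140,250,155,260)&(H>100)&(H<125)&(S>120)&(abs(P[...,2]-.012)<.012)
print("disc",[round(t*1000) for t in cv2.minEnclosingCircle((rp(m,.012)[:,:2]).astype(np.float32))[0]],rect(rp(m,.012)))
m=box(140,250,155,260)&(P[...,2]>.205); q=P[m];print("knob",m.sum(),np.round(q.mean(0),3),cv2.minEnclosingCircle(q[:,:2].astype(np.float32)))
m=box(195,215,228,256)&(S<60)&(V>130)&(P[...,2]<.03); print("mark",m.sum(),rp(m,.013).mean(0),rect(rp(m,.013)))
m=box(206,245,185,205)&(abs(P[...,2]-.17)<.02); q=P[m];print("hook",m.sum(),q.mean(0)if len(q)else 0)
for u,v in((231,195),(200,195)):print("hk",ray(c,u,v,.17))
m=box(285,340,215,265)&(P[...,2]>.105);q=P[m];print("cheeks",m.sum(),rect(q))
m=box(290,340,215,265)&(H>100)&(H<125)&(S>120)&(P[...,2]>.06);q=P[m];print("cap",m.sum(),q.mean(0),cv2.minEnclosingCircle(q[:,:2].astype(np.float32)))
m=box(285,335,220,270)&(V>0)&(P[...,2]>.003)&(P[...,2]<.02);print("foot",m.sum(),rect(P[m]))
for n,b,z in(("dish",(290,330,160,200),.035),("jar",(125,155,250,275),.07),("bin",(365,408,150,200),.05),("big",(280,312,275,305),.1),("small",(268,283,235,251),.05)):
    q=P[box(*b)&(P[...,2]>z*.6)];print(n,rect(q),q[:,2].max())
E
```

```text
mat (505, -257, 110, 110, 0.7)
disc [601, 218] (600, 218, 249, 249, 0.8)
knob 433 [0.599 0.217 0.224] ((0.6010274291038513, 0.21914617717266083), 0.026179373264312744)
mark 1 [0.48443176 0.197116   0.013     ] (484, 197, 0, 0, 0.0)
hook 54 [0.60388364 0.13561414 0.17151827]
hk [0.60555063 0.10715591 0.17      ]
hk [0.6047816  0.18118927 0.17      ]
cheeks 176 (517, -96, 49, 70, 21.7)
cap 96 [ 0.5171482  -0.09573063  0.08815913] ((0.5182594060897827, -0.0960451140999794), 0.017171408981084824)
foot 310 (503, -89, 135, 135, 89.5)
dish (682, -86, 88, 86, 89.7) 0.03828331193403045
jar (446, 370, 37, 41, 0.8) 0.07354870730541807
bin (696, -297, 101, 81, 8.1) 0.05242105880783954
big (385, -49, 53, 55, 0.3) 0.16300279621653924
small (503, 6, 24, 24, 0.5) 0.07658891457230899
```

View pics/crop.png

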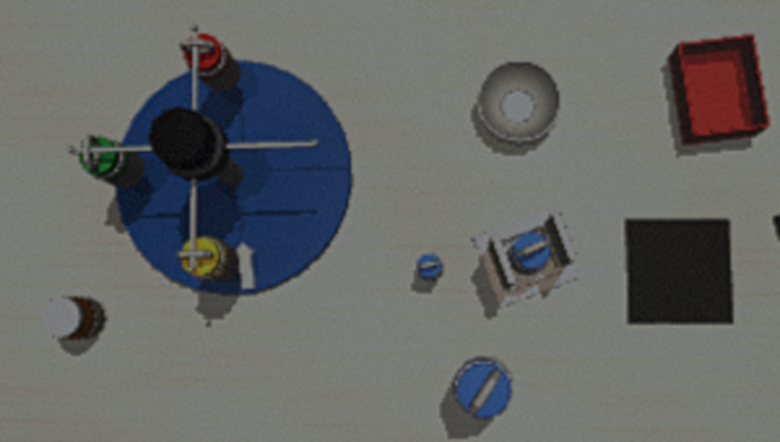

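The crop shows the mark as a white strip from (247,242) to (249,288), the hook tip at (315,143), and the cheeks on the left and right of the flask, with the ring running between them. I'll write a move-number helper and work out the wrist camera's position.

```bash
cat >> h.py <<'E'
from scipy.spatial.transform import Rotation as Ro
from workcell import observe,camera
def down(yaw): # tool down, tool y at yaw deg
    y=np.array([np.cos(np.radians(yaw)),np.sin(np.radians(yaw)),0]);z=np.array([0,0,-1.]);return np.stack([np.cross(y,z),y,z],1)
def yaw():
    y=Ro.from_rotvec(observe()["ee_rot"]).as_matrix()[:,1];return np.degrees(np.arctan2(y[1],y[0]))
def go(p,yw,start=None):
    """total shift/turn in move units from start (p,yaw) or the measured pose"""
    if start is None: o=observe();p0=o["position"];R0=Ro.from_rotvec(o["ee_rot"]).as_matrix()
    else: p0=np.array(start[0]);R0=down(start[1])
    d=R0.T@(np.array(p)-p0);r=Ro.from_matrix(R0.T@down(yw)).as_rotvec(degrees=True)
    n=max(np.linalg.norm(d)/.0417,np.linalg.norm(r)/7.16)
    print("shift",np.round(d/.3,3),"turn",np.round(r/90,3),"rows>=%.1f"%n)
E
python3 - <<'E'
from h import *
w=camera("wrist");print(np.round(w["hand_eye"],3),w["fx"],yaw())
c=load("top0.npz");a=np.array([.6,.218])
for u,v in((205,234),(205.8,250)):
    p=ray(c,u,v,.013);print(p,np.degrees(np.arctan2(p[1]-a[1],p[0]-a[0])))
go([.53,.22,.38],60); go([.53,.22,.38],20)
E
```

```text
[[-0.    -0.954 -0.301  0.076]
 [ 1.    -0.    -0.001 -0.001]
 [ 0.001 -0.301  0.954 -0.143]
 [ 0.     0.     0.     1.   ]] 308.30480066579867 73.51167163257256
[0.52565658 0.198868   0.013     ] -165.5682970535506
[0.4817299 0.1947976 0.013    ] -168.9005941352801
shift [-1.486 -0.628 -0.497] turn [-0.001  0.     0.15 ] rows>=12.1
shift [-1.486 -0.628 -0.497] turn [-0.001  0.     0.595] rows>=12.1
```

{"method": "step_arm", "body": {
  "commands": "1 -0.1 -0.042 -0.033 0 0 0;1 -0.2 -0.084 -0.066 0 0 0;1 -0.3 -0.126 -0.1 0 0 0;1 -0.4 -0.168 -0.133 0 0 0;1 -0.495 -0.21 -0.166 0 0 0"
}}

```text
t: 0.57
position: [0.2816, 0.4236, 0.2814]
ee_rot: [-0.45, -3.109, 0.0]
wrist_force: [-0.6, 0.1, 0.8]
width: 0.0854
gripper_force: 0.0
```

{"method": "step_arm", "body": {
  "commands": "1 -0.1 -0.042 -0.033 0 0 0;1 -0.2 -0.084 -0.066 0 0 0;1 -0.3 -0.126 -0.1 0 0 0;1 -0.4 -0.168 -0.133 0 0 0;1 -0.495 -0.21 -0.166 0 0 0"
}}

```text
t: 0.98
position: [0.4062, 0.3209, 0.3313]
ee_rot: [-0.451, -3.109, 0.0]
wrist_force: [1.1, 0.6, -0.1]
width: 0.0855
gripper_force: 0.0
```

{"method": "step_arm", "body": {
  "commands": "1 -0.1 -0.042 -0.033 0 0 0.07;1 -0.2 -0.084 -0.066 0 0 0.15;1 -0.3 -0.126 -0.1 0 0 0.15;1 -0.4 -0.168 -0.133 0 0 0.15;1 -0.495 -0.21 -0.166 0 0 0.15"
}}

```text
t: 1.4
position: [0.5307, 0.2183, 0.381]
ee_rot: [-0.813, -3.034, 0.0]
wrist_force: [0.5, 0.6, 0.3]
width: 0.0855
gripper_force: 0.0
```

```bash
cat >> h.py <<'E'
def wrist(name):
    import time
    o=observe();w=camera("wrist");T=np.eye(4);T[:3,:3]=Ro.from_rotvec(o["ee_rot"]).as_matrix();T[:3,3]=o["position"]
    w["camera_from_world"]=np.linalg.inv(T@w["hand_eye"]);np.savez(name+".npz",**w)
    cv2.imwrite(f"pics/{name}.png",w["frame"][:,:,::-1]);return w
E
python3 - <<'E'
from h import *
for _ in range(1):
    w=wrist("w1")
o=observe();print(o["t"],o["position"],yaw(),abs(o["qvel"]).max())
w=wrist("w2");o=observe();print(o["position"],yaw(),abs(o["qvel"]).max())
E
```

```text
1.45 [0.53419146 0.21533601 0.38238002] 59.85499977420096 0.10348949410641263
[0.53231631 0.21710513 0.38134561] 59.810491687162724 0.0761660707348767
```

View pics/w2.png

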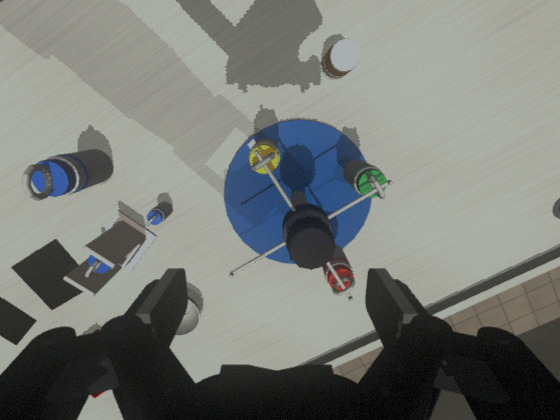

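The wrist view shows the knob at (308,232), the hook tip at (233,273) and the mark half hidden behind the yellow flask at (252,144). I'll refine the knob and hook from depth.

```bash
python3 - <<'E'
from h import *
c=load("w2.npz");P=cloud(c);vv,uu=np.mgrid[:420,:560]
m=(uu>270)&(uu<345)&(vv>195)&(vv<275)&(P[...,2]>.218)&(P[...,2]<.235)
q=P[m];(x,y),r=cv2.minEnclosingCircle(q[:,:2].astype(np.float32));print(x,y,r,q.mean(0))
h=P[(uu>225)&(uu<275)&(vv>235)&(vv<282)&(abs(P[...,2]-.172)<.012)];
print(len(h),h.mean(0));a=np.array([x,y]);d=h[:,:2]-a;print("hook dir",np.median(np.degrees(np.arctan2(d[:,1],d[:,0]))),np.linalg.norm(d,axis=1).max())
f=c["frame"].astype(int);m=(uu>235)&(uu<265)&(vv>130)&(vv<160)&(f.min(2)>110)&(abs(P[...,2]-.013)<.01)
q=P[m];print("mark",m.sum(),q.mean(0)if m.any() else 0);d=q[:,:2]-a;
if m.any():
  k=np.linalg.norm(d,axis=1)<.125;print(k.sum(),np.median(np.degrees(np.arctan2(d[k,1],d[k,0]))))
go([x,y,.26],60);go([x,y,.193],60)
E
```

```text
0.6028060913085938 0.21796104311943054 0.02667940966784954 [0.60033409 0.21868792 0.22597219]
205 [0.60502933 0.13735632 0.17274931]
hook dir -88.53821818667511 0.11311884148578286
mark 49 [0.48549839 0.19516466 0.01327292]
48 -168.98852215194745
shift [-0.201  0.12   0.405] turn [ 0.     0.001 -0.002] rows>=3.4
shift [-0.201  0.12   0.628] turn [ 0.     0.001 -0.002] rows>=4.8
```

{"method": "step_arm", "body": {
  "commands": "1 -0.1 0.06 0.06 0 0 0;1 -0.197 0.118 0.15 0 0 0;1 -0.197 0.118 0.25 0 0 0;1 -0.197 0.118 0.35 0 0 0;1 -0.197 0.118 0.45 0 0 0"
}}

```text
t: 1.92
position: [0.598, 0.2211, 0.2434]
ee_rot: [-0.813, -3.033, 0.001]
wrist_force: [0.4, -0.2, 0.2]
width: 0.0855
gripper_force: 0.0
```

{"method": "step_arm", "body": {
  "commands": "1 0 0 0.06 0 0 0;1 0 0 0.12 0 0 0;1 0 0 0.172 0 0 0;0.4 0 0 0.172 0 0 0;0.4 0 0 0.172 0 0 0"
}}

```text
t: 2.33
position: [0.5978, 0.2211, 0.1936]
ee_rot: [-0.812, -3.033, 0.001]
wrist_force: [-0.2, 0.2, 0.8]
width: 0.0638
gripper_force: 0.0
```

{"method": "step_arm", "body": {
  "commands": "0.2 0 0 0 0 0 0;0.2 0 0 0 0 0 0;0.2 0 0 0 0 0 0;0.2 0 0 0 0 0 0;0.2 0 0 0 0 0 0"
}}

```text
t: 2.75
position: [0.5986, 0.2209, 0.1956]
ee_rot: [0.813, 3.034, 0.001]
wrist_force: [-4.5, -0.9, 6.7]
width: 0.0479
gripper_force: 64.2
```

{"method": "step_arm", "body": {
  "commands": "0.2 0 0 0 0 0 0.06;0.2 0 0 0 0 0 0.12;0.2 0 0 0 0 0 0.18;0.2 0 0 0 0 0 0.24;0.2 0 0 0 0 0 0.3"
}}

```text
t: 3.17
position: [0.6, 0.2224, 0.1956]
ee_rot: [1.502, 2.756, 0.008]
wrist_force: [10.7, 11.2, -0.7]
width: 0.048
gripper_force: 63.7
```

{"method": "step_arm", "body": {
  "commands": "0.2 0 0 0 0 0 0.06;0.2 0 0 0 0 0 0.12;0.2 0 0 0 0 0 0.18;0.2 0 0 0 0 0 0.24;0.2 0 0 0 0 0 0.3"
}}

```text
t: 3.58
position: [0.602, 0.2232, 0.1957]
ee_rot: [2.104, 2.328, 0.016]
wrist_force: [27.2, 15.8, -7.9]
width: 0.0479
gripper_force: 63.6
```

{"method": "step_arm", "body": {
  "commands": "0.2 0 0 0 0 0 0.06;0.2 0 0 0 0 0 0.12;0.2 0 0 0 0 0 0.18;0.2 0 0 0 0 0 0.24;0.2 0 0 0 0 0 0.294"
}}

```text
t: 4.0
position: [0.6041, 0.223, 0.1958]
ee_rot: [2.582, 1.783, 0.025]
wrist_force: [40.7, 12.3, -13.7]
width: 0.0483
gripper_force: 64.0
```

```bash
python3 - <<'E'
from h import *
wrist("w3");w=wrist("w3");o=observe();print(o["position"],yaw(),o["wrist_force"],abs(o["qvel"]).max())
c=camera("top");np.savez("top1.npz",**c)
a=w["frame"][:,:,::-1];b=cv2.resize(c["frame"][140:275,120:260,::-1],(560,540),interpolation=cv2.INTER_CUBIC)[:420]
cv2.imwrite("pics/w3b.png",cv2.resize(np.vstack([a[:300],b[120:420]]),(560,600)))
E
```

```text
[0.60405955 0.22296175 0.19577228] -20.71228733567312 [ 37.8728713   12.3420991  -14.22466665] 0.08968552844586383
```

View pics/w3b.png

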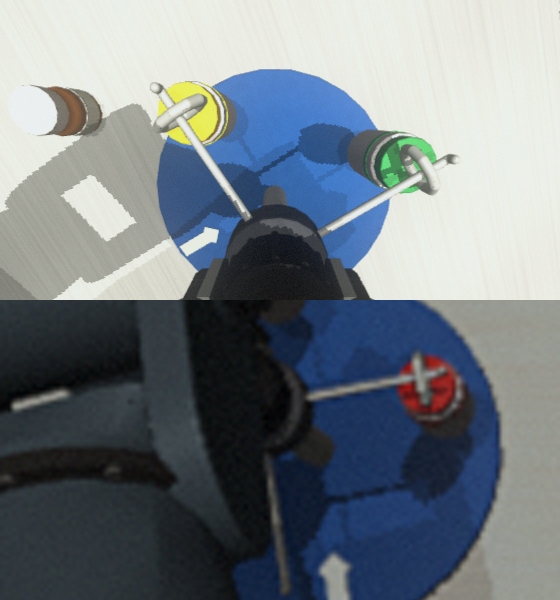

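The upper part (wrist view) shows the mark at (200,245), the yellow bar from (175,110) to (248,215) and the green bar from (325,232) to (440,165). The lower part (top view) shows the empty hook running down to (283,590), with the mark at (335,575). I'll measure the bar angles, then let go.

```bash
python3 - <<'E'
from h import *
c=load("w3.npz");P=cloud(c);vv,uu=np.mgrid[:420,:560];f=c["frame"].astype(int)
L=[]
for n,b in(("yel",(205,246,150,215)),("grn",(332,398,180,232))):
    m=(uu>b[0])&(uu<b[1])&(vv>b[2])&(vv<b[3])&(abs(P[...,2]-.172)<.006);q=P[m][:,:2]
    vx,vy,x0,y0=cv2.fitLine(q.astype(np.float32),cv2.DIST_HUBER,0,1e-4,1e-4).ravel();L.append((vx,vy,x0,y0));print(n,m.sum(),np.degrees(np.arctan2(vy,vx))%180,P[m][:,2].mean())
A=np.array([[-l[1],l[0]] for l in L]);a=np.linalg.solve(A,[-l[1]*l[2]+l[0]*l[3] for l in L]);print("axis",a)
m=(f.min(2)>170)&(abs(P[...,2]-.013)<.006)&(np.hypot(P[...,0]-a[0],P[...,1]-a[1])<.126)&(vv<300)
q=P[m];d=q[:,:2]-a;an=np.degrees(np.arctan2(d[:,1],d[:,0]));print("mark",m.sum(),rect(q),an.mean(),np.linalg.norm(d,axis=1).min(),np.linalg.norm(d,axis=1).max())
vx,vy,x0,y0=cv2.fitLine(q[:,:2].astype(np.float32),cv2.DIST_L2,0,1e-4,1e-4).ravel();print(np.degrees(np.arctan2(vy,vx)))
E
```

```text
yel 611 99.17863 0.17239352834582292
grn 660 10.912442 0.17232082916019467
axis [0.6016099  0.21858189]
mark 484 (505, 201, 49, 20, 5.0) -168.96665640179086 0.07333627462457137 0.12308725535466357
10.306109
```

{"method": "step_arm", "body": {
  "commands": "0.8 0 0 0 0 0 0;0.8 0 0 0 0 0 0;0.8 0 0 0 0 0 0;0.8 0 0 -0.1 0 0 0;0.8 0 0 -0.22 0 0 0"
}}

```text
t: 4.57
position: [0.5971, 0.2205, 0.2587]
ee_rot: [-2.579, -1.791, 0.008]
wrist_force: [0.3, 0.4, -0.9]
width: 0.0686
gripper_force: 0.0
```

{"method": "step_arm", "body": {
  "commands": "1 0 0 -0.13 0 0 0;1 0 0 -0.26 0 0 0;1 0 0 -0.39 0 0 0;1 0 0 -0.39 0 0 0;1 0 0 -0.39 0 0 0"
}}

```text
t: 4.98
position: [0.5988, 0.221, 0.3797]
ee_rot: [2.579, 1.791, 0.007]
wrist_force: [-1.1, 0.1, -0.7]
width: 0.0853
gripper_force: 0.0
```

```bash
python3 - <<'E'
from h import *
wrist("w4");w=wrist("w4");c=camera("top");np.savez("top2.npz",**c);o=observe();print(o["t"],o["position"],yaw(),o["wrist_force"])
cv2.imwrite("pics/w4b.png",np.hstack([w["frame"][:,:,::-1][:,100:500],cv2.resize(c["frame"][140:280,120:260,::-1],(400,420),interpolation=cv2.INTER_CUBIC)]))
E
```

```text
5.1333 [0.59801615 0.22070018 0.37559852] -20.44640622380934 [ 0.15397504 -0.06414945 -0.01105713]
```

View pics/w4b.png

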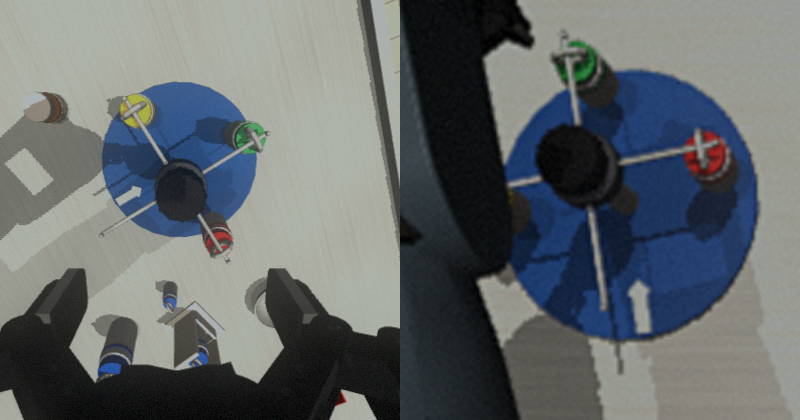

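The left part (wrist view) shows the hook tip at (102,235), the mark at (130,193) and the axis near (180,190). The right part (top view) shows the hook tip at (603,308) and the mark at (640,305). The hook points along the mark. I'll check the angles and plan the flask approach.

```bash
python3 - <<'E'
from h import *
c=load("w4.npz");P=cloud(c);vv,uu=np.mgrid[:420,:560];f=c["frame"].astype(int)
m=(uu>270)&(uu<300)&(vv>158)&(vv<215)&(abs(P[...,2]-.2)>9)
B={"yel":(236,268,112,165),"grn":(302,340,142,170),"hook":(200,258,198,240)}
L={}
for n,b in B.items():
    m=(uu>b[0])&(uu<b[1])&(vv>b[2])&(vv<b[3])&(abs(P[...,2]-.172)<.007);q=P[m][:,:2]
    vx,vy,x0,y0=cv2.fitLine(q.astype(np.float32),cv2.DIST_HUBER,0,1e-4,1e-4).ravel();L[n]=(vx,vy,x0,y0);print(n,m.sum(),np.degrees(np.arctan2(vy,vx))%180,P[m][:,2].mean())
K=[L["yel"],L["hook"]];a=np.linalg.solve([[-l[1],l[0]] for l in K],[-l[1]*l[2]+l[0]*l[3] for l in K]);print("axis",a)
r=np.hypot(P[...,0]-a[0],P[...,1]-a[1])
m=(f.min(2)>150)&(abs(P[...,2]-.013)<.006)&(r<.124)&(uu>190)&(uu<260)&(vv>170)&(vv<225)
q=P[m];d=q[:,:2]-a;print("mark",m.sum(),np.degrees(np.arctan2(d[:,1],d[:,0])).mean(),rect(q))
vx,vy,x0,y0=cv2.fitLine(q[:,:2].astype(np.float32),cv2.DIST_L2,0,1e-4,1e-4).ravel();print(np.degrees(np.arctan2(vy,vx)))
go([.46,-.02,.32],21.7)
E
```

```text
yel 252 101.24123 0.17237916454662972
grn 170 10.837784 0.1723498471950724
hook 276 11.668949 0.17262573251662072
axis [0.60295683 0.21808766]
mark 193 -169.293393994774 (505, 199, 45, 17, 16.1)
11.0638485
shift [-0.912 -0.15   0.187] turn [-0.002  0.    -0.468] rows>=6.8
```

```bash
python3 - <<'E'
from h import *
go([.49,-.04,.30],21.7)
E
```

```text
shift [-0.94  -0.033  0.253] turn [-0.002  0.    -0.468] rows>=7.0
```

{"method": "step_arm", "body": {
  "commands": "1 -0.1 0 0 0 0 0;1 -0.2 -0.01 0.02 0 0 0;1 -0.3 -0.01 0.05 0 0 0;1 -0.4 -0.015 0.08 0 0 0;1 -0.5 -0.02 0.11 0 0 0"
}}

```text
t: 5.55
position: [0.5392, 0.0812, 0.3423]
ee_rot: [-2.579, -1.792, 0.003]
wrist_force: [0.5, -0.1, 0.0]
width: 0.0856
gripper_force: 0.0
```

{"method": "step_arm", "body": {
  "commands": "1 -0.1 0 0.03 0 0 -0.08;1 -0.2 -0.01 0.06 0 0 -0.16;1 -0.3 -0.01 0.09 0 0 -0.24;1 -0.4 -0.015 0.12 0 0 -0.32;1 -0.44 -0.015 0.143 0 0 -0.4"
}}

```text
t: 5.97
position: [0.4881, -0.042, 0.2993]
ee_rot: [-1.897, -2.501, 0.003]
wrist_force: [0.3, 1.0, 0.1]
width: 0.0858
gripper_force: 0.0
```

{"method": "step_arm", "body": {
  "commands": "1 0 0 0 0 0 -0.068;1 0 0 0 0 0 -0.068;1 0 0 0 0 0 -0.068"
}}

```text
t: 6.22
position: [0.4898, -0.0397, 0.3005]
ee_rot: [-1.772, -2.592, 0.001]
wrist_force: [-0.8, -0.0, -0.6]
width: 0.0853
gripper_force: 0.0
```

```bash
python3 - <<'E'
from h import *
w=wrist("w5");o=observe();print(o["t"],o["position"],yaw())
E
```

```text
6.2667 [ 0.49002722 -0.03945432  0.30072713] 21.27396039973315
```

View pics/w5.png

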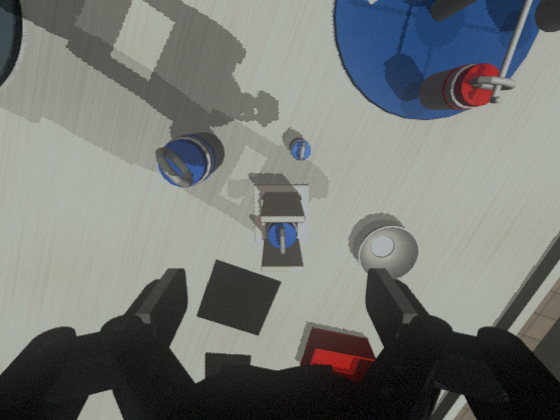

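The wrist view shows the flask cap at (283,235) between the cheeks at (283,205) and (283,258), with the mat at (238,297).

```bash
python3 - <<'E'
from h import *
c=load("w5.npz");P=cloud(c);vv,uu=np.mgrid[:420,:560];f=c["frame"];hsv=cv2.cvtColor(f,cv2.COLOR_RGB2HSV).astype(int)
b=(uu>235)&(uu<330)&(vv>180)&(vv<285)
m=b&(abs(P[...,2]-.119)<.006);q=P[m];print("cheeks",m.sum(),rect(q))
m=b&(hsv[...,0]>95)&(hsv[...,0]<130)&(hsv[...,1]>120)&(abs(P[...,2]-.09)<.01);q=P[m];print("cap",m.sum(),cv2.minEnclosingCircle(q[:,:2].astype(np.float32)),q.mean(0))
m=b&(vv>220)&(vv<254)&(uu>272)&(uu<296)&(P[...,2]>.097);q=P[m];print("ring",m.sum(),rect(q),q.mean(0))
m=(uu>190)&(uu<290)&(vv>255)&(vv<340)&(f.max(2)<90)&(abs(P[...,2]-.004)<.008);q=P[m];print("mat",m.sum(),rect(q))
E
```

```text
cheeks 769 (520, -97, 49, 70, 21.0)
cap 379 ((0.5192351937294006, -0.09771062433719635), 0.01749330945312977) [ 0.51984148 -0.0969945   0.08959349]
ring 165 (521, -87, 24, 44, 33.5) [ 0.51683882 -0.09006251  0.11587907]
mat 3897 (507, -259, 110, 111, 0.4)
```

```bash
python3 - <<'E'
from h import *
go([.519,-.097,.05],21.0)
E
```

```text
shift [-0.214  0.021  0.836] turn [-0.    -0.     0.003] rows>=6.2
```

{"method": "step_arm", "body": {
  "commands": "1 -0.1 0.01 0.05 0 0 0.003;1 -0.2 0.02 0.1 0 0 0.003;1 -0.214 0.021 0.2 0 0 0.003;1 -0.214 0.021 0.3 0 0 0.003;1 -0.214 0.021 0.4 0 0 0.003"
}}

```text
t: 6.68
position: [0.5197, -0.0971, 0.1798]
ee_rot: [1.779, 2.589, 0.0]
wrist_force: [0.2, -0.2, -0.2]
width: 0.0851
gripper_force: 0.0
```

{"method": "step_arm", "body": {
  "commands": "1 0 0 0.1 0 0 0;1 0 0 0.2 0 0 0;1 0 0 0.3 0 0 0;1 0 0 0.4 0 0 0;1 0 0 0.434 0 0 0"
}}

```text
t: 7.1
position: [0.5177, -0.0961, 0.0473]
ee_rot: [-1.774, -2.586, 0.003]
wrist_force: [-0.6, 0.6, -0.7]
width: 0.0856
gripper_force: 0.0
```

{"method": "step_arm", "body": {
  "commands": "1 0 0 0 0 0 0;1 0 0 0 0 0 0"
}}

```text
t: 7.27
position: [0.52, -0.097, 0.0516]
ee_rot: [1.776, 2.592, 0.0]
wrist_force: [-0.6, 1.1, 0.6]
width: 0.0852
gripper_force: 0.0
```

{"method": "step_arm", "body": {
  "commands": "0.3 0 0 0 0 0 0;0.3 0 0 0 0 0 0;0.3 0 0 0 0 0 0;0.3 0 0 0 0 0 0;0.3 0 0 0 0 0 0"
}}

```text
t: 7.68
position: [0.5201, -0.0974, 0.0523]
ee_rot: [1.774, 2.591, 0.001]
wrist_force: [-3.0, 0.2, 10.5]
width: 0.0382
gripper_force: 59.3
```

{"method": "step_arm", "body": {
  "commands": "0.3 0 0 0 0 0 0;0.3 0 0 0 0 0 0;0.3 0 0 0 0 0 0;0.3 0 0 -0.02 0 0 0;0.3 0 0 -0.04 0 0 0"
}}

```text
t: 8.1
position: [0.5193, -0.0971, 0.0635]
ee_rot: [-1.775, -2.592, 0.0]
wrist_force: [0.3, 0.2, -1.8]
width: 0.0383
gripper_force: 60.5
```

{"method": "step_arm", "body": {
  "commands": "0.3 0 0 -0.08 0 0 0;0.3 0 0 -0.18 0 0 0;0.3 0 0 -0.28 0 0 0;0.3 0 0 -0.38 0 0 0;0.3 0 0 -0.43 0 0 0"
}}

```text
t: 8.52
position: [0.5204, -0.0974, 0.1961]
ee_rot: [1.772, 2.589, 0.002]
wrist_force: [0.1, 0.2, -1.1]
width: 0.0381
gripper_force: 60.8
```

```bash
python3 - <<'E'
from h import *
o=observe();print(o["position"],yaw(),o["width"])
go([.506,-.258,.2],1)
E
```

```text
[ 0.52043341 -0.09738988  0.19606394] 21.209189838300627 0.03805398616644242
shift [-0.482 -0.238 -0.013] turn [0.003 0.001 0.225] rows>=3.9
```

{"method": "step_arm", "body": {
  "commands": "0.3 -0.1 -0.05 0 0 0 0.045;0.3 -0.2 -0.1 0 0 0 0.09;0.3 -0.3 -0.15 0 0 0 0.135;0.3 -0.4 -0.2 0 0 0 0.18;0.3 -0.482 -0.238 0 0 0 0.225"
}}

```text
t: 8.93
position: [0.5046, -0.2599, 0.1926]
ee_rot: [2.207, 2.235, -0.0]
wrist_force: [0.8, -0.4, -2.6]
width: 0.0381
gripper_force: 60.8
```

{"method": "step_arm", "body": {
  "commands": "0.3 0 0 0 0 0 0;0.3 0 0 0.1 0 0 0;0.3 0 0 0.2 0 0 0;0.3 0 0 0.3 0 0 0;0.3 0 0 0.37 0 0 0"
}}

```text
t: 9.35
position: [0.5044, -0.257, 0.079]
ee_rot: [-2.201, -2.239, 0.001]
wrist_force: [0.5, -0.2, -2.2]
width: 0.0379
gripper_force: 60.8
```

{"method": "step_arm", "body": {
  "commands": "0.3 0 0 0.03 0 0 0;0.3 0 0 0.06 0 0 0;0.3 0 0 0.08 0 0 0;0.3 0 0 0.09 0 0 0;0.3 0 0 0.09 0 0 0"
}}

```text
t: 9.77
position: [0.5055, -0.2579, 0.0543]
ee_rot: [2.202, 2.24, 0.0]
wrist_force: [-1.8, -0.0, -2.4]
width: 0.0383
gripper_force: 60.8
```

```bash
python3 - <<'E'
from h import *
o=observe();print(o["t"],o["position"],yaw(),o["wrist_force"],o["width"])
E
```

```text
9.7667 [ 0.50550019 -0.25786747  0.05432553] 0.9669106171064022 [-1.8286227  -0.02173671 -2.36510852] 0.038315395846427125
```

{"method": "step_arm", "body": {
  "commands": "0.3 0 0 0.004 0 0 0;0.3 0 0 0.008 0 0 0;0.3 0 0 0.01 0 0 0;0.3 0 0 0.01 0 0 0"
}}

```text
t: 10.1
position: [0.5055, -0.258, 0.0514]
ee_rot: [2.202, 2.24, 0.0]
wrist_force: [0.3, -1.3, -0.5]
width: 0.0381
gripper_force: 60.9
```

{"method": "step_arm", "body": {
  "commands": "0.3 0 0 0.004 0 0 0;0.3 0 0 0.004 0 0 0;0.3 0 0 0.004 0 0 0"
}}

```text
t: 10.35
position: [0.5056, -0.2581, 0.0513]
ee_rot: [2.202, 2.239, 0.0]
wrist_force: [-5.4, 1.6, 14.9]
width: 0.038
gripper_force: 62.5
```

Contact with the mat. I'll release slowly and rise.

{"method": "step_arm", "body": {
  "commands": "0.55 0 0 0 0 0 0;0.8 0 0 0 0 0 0;1 0 0 0 0 0 0;1 0 0 0 0 0 0;1 0 0 0 0 0 0"
}}

```text
t: 10.77
position: [0.5052, -0.2578, 0.0497]
ee_rot: [-2.203, -2.24, 0.0]
wrist_force: [-0.2, 0.1, -0.4]
width: 0.0854
gripper_force: 0.0
```

{"method": "step_arm", "body": {
  "commands": "1 0 0 0 0 0 0;1 0 0 -0.1 0 0 0;1 0 0 -0.2 0 0 0;1 0 0 -0.3 0 0 0;1 0 0 -0.4 0 0 0"
}}

```text
t: 11.18
position: [0.505, -0.2577, 0.1711]
ee_rot: [-2.202, -2.24, 0.0]
wrist_force: [-0.2, -1.0, 0.0]
width: 0.0853
gripper_force: 0.0
```

{"method": "step_arm", "body": {
  "commands": "1 0.05 0 -0.1 0 0 -0.07;1 0.1 0 -0.2 0 0 -0.14;1 0.1 0 -0.2 0 0 -0.22;1 0.1 0 -0.2 0 0 -0.3;1 0.1 0 -0.2 0 0 -0.38"
}}

```text
t: 11.6
position: [0.5049, -0.2276, 0.2304]
ee_rot: [1.44, 2.791, -0.0]
wrist_force: [0.8, -0.6, -0.1]
width: 0.0854
gripper_force: 0.0
```

{"method": "step_arm", "body": {
  "commands": "1 0 0 0 0 0 -0.08;1 0 0 0 0 0 -0.16;1 0 0 0 0 0 -0.24;1 0 0 0 0 0 -0.32;1 0 0 0 0 0 -0.38"
}}

```text
t: 12.02
position: [0.5047, -0.2278, 0.2297]
ee_rot: [-0.556, -3.092, -0.0]
wrist_force: [-0.4, 0.1, 0.4]
width: 0.0856
gripper_force: 0.0
```

{"method": "step_arm", "body": {
  "commands": "1 0 0 0 0 0 -0.08;1 0 0 0 0 0 -0.16;1 0 0 0 0 0 -0.24;1 0 0 0 0 0 -0.24;1 0 0 0 0 0 -0.24"
}}

```text
t: 12.43
position: [0.5047, -0.2278, 0.2298]
ee_rot: [0.017, -3.141, -0.0]
wrist_force: [-0.4, 0.7, 0.5]
width: 0.0854
gripper_force: 0.0
```

```bash
python3 - <<'E'
from h import *
w=wrist("w6");o=observe();print(o["t"],o["position"],yaw(),o["qpos"])
E
```

```text
12.4833 [ 0.50473212 -0.22779301  0.22976682] 90.59427965917584 [-5.08018116e-01  3.59133143e-01  1.64361557e+00  5.36021559e-07
  1.13891309e+00 -2.08918680e+00]
```

View pics/w6.png

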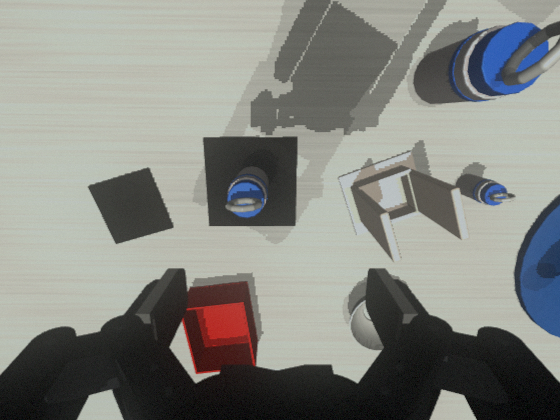

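The flask stands upright on the mat at (246,198), with its ring lying along the image's horizontal, which is the tool's closing line.

```bash
python3 - <<'E'
from h import *
c=load("w6.npz");P=cloud(c);vv,uu=np.mgrid[:420,:560];hsv=cv2.cvtColor(c["frame"],cv2.COLOR_RGB2HSV).astype(int)
b=(uu>215)&(uu<280)&(vv>160)&(vv<225)
m=b&(hsv[...,0]>95)&(hsv[...,0]<130)&(hsv[...,1]>120)&(abs(P[...,2]-.088)<.006);q=P[m];print("cap",m.sum(),cv2.minEnclosingCircle(q[:,:2].astype(np.float32)),q.mean(0),q[:,2].max())
m=b&(P[...,2]>.095);q=P[m];print("ring",m.sum(),rect(q),q.mean(0),q[:,2].max())
vx,vy,_,_=cv2.fitLine(q[:,:2].astype(np.float32),cv2.DIST_HUBER,0,1e-4,1e-4).ravel();print(np.degrees(np.arctan2(vy,vx))%180)
go([.5055,-.258,.052],91)
E
```

```text
cap 580 ((0.5047004818916321, -0.2580742835998535), 0.01785656437277794) [ 0.50089112 -0.25755016  0.0884609 ] 0.09048105742923795
ring 312 (505, -258, 6, 32, 3.6) [ 0.50397723 -0.25737354  0.11178809] 0.1203885486439597
92.96149
shift [-0.002 -0.101  0.593] turn [ 0.    -0.    -0.005] rows>=4.3
```

{"method": "step_arm", "body": {
  "commands": "1 -0.002 -0.05 0.02 0 0 -0.015;1 -0.002 -0.101 0.05 0 0 -0.015;1 -0.002 -0.101 0.14 0 0 -0.015;1 -0.002 -0.101 0.24 0 0 -0.015;1 -0.002 -0.101 0.34 0 0 -0.015"
}}

```text
t: 12.9
position: [0.5056, -0.259, 0.1264]
ee_rot: [-0.054, 3.141, -0.001]
wrist_force: [0.3, -0.7, -0.2]
width: 0.0856
gripper_force: 0.0
```

{"method": "step_arm", "body": {
  "commands": "1 0 0 0.1 0 0 0;1 0 0 0.2 0 0 0;1 0 0 0.253 0 0 0;1 0 0 0.253 0 0 0;0.3 0 0 0.253 0 0 0"
}}

```text
t: 13.32
position: [0.5054, -0.2584, 0.0513]
ee_rot: [0.056, -3.14, -0.001]
wrist_force: [0.4, -0.8, 1.2]
width: 0.0756
gripper_force: 0.0
```

{"method": "step_arm", "body": {
  "commands": "0.3 0 0 0 0 0 0;0.3 0 0 0 0 0 0;0.3 0 0 0 0 0 0;0.3 0 0 0 0 0 0;0.3 0 0 0 0 0 0"
}}

```text
t: 13.73
position: [0.5066, -0.2585, 0.0536]
ee_rot: [-0.06, 3.139, -0.002]
wrist_force: [-1.1, 0.8, 7.5]
width: 0.0378
gripper_force: 59.6
```

{"method": "step_arm", "body": {
  "commands": "0.3 0 0 0 0 0 0;0.3 0 0 0 0 0 0;0.3 0 0 -0.02 0 0 0;0.3 0 0 -0.04 0 0 0"
}}

```text
t: 14.07
position: [0.5058, -0.2581, 0.0646]
ee_rot: [-0.06, 3.141, -0.0]
wrist_force: [0.3, -0.1, -1.8]
width: 0.0382
gripper_force: 60.5
```

{"method": "step_arm", "body": {
  "commands": "0.3 0 0 -0.1 0 0 0;0.3 0 0 -0.23 0 0 0;0.3 0 0 -0.36 0 0 0;0.3 0 0 -0.49 0 0 0;0.3 0 0 -0.62 0 0 0"
}}

```text
t: 14.48
position: [0.5053, -0.2578, 0.2526]
ee_rot: [-0.06, 3.141, -0.001]
wrist_force: [0.5, -0.2, -1.3]
width: 0.0375
gripper_force: 60.9
```

```bash
python3 - <<'E'
from h import *
o=observe();print(o["position"],yaw(),o["width"])
go([.45,.185,.25],101.2)
E
```

```text
[ 0.50533069 -0.25784999  0.25264887] 92.18830943310014 0.03754248423932051
shift [0.128 1.482 0.008] turn [-0.   0.  -0.1] rows>=10.7
```

{"method": "step_arm", "body": {
  "commands": "0.3 0.01 0.1 0 0 0 0;0.3 0.02 0.2 0 0 0 0;0.3 0.03 0.3 0 0 0 0;0.3 0.035 0.4 0 0 0 0;0.3 0.043 0.5 0 0 0 0"
}}

```text
t: 14.9
position: [0.4866, -0.1074, 0.2507]
ee_rot: [-0.059, 3.14, -0.0]
wrist_force: [0.3, -0.9, -1.1]
width: 0.0381
gripper_force: 60.9
```

{"method": "step_arm", "body": {
  "commands": "0.3 0.01 0.1 0 0 0 0;0.3 0.02 0.2 0 0 0 0;0.3 0.03 0.3 0 0 0 0;0.3 0.035 0.4 0 0 0 0;0.3 0.043 0.5 0 0 0 0"
}}

```text
t: 15.32
position: [0.468, 0.0421, 0.2507]
ee_rot: [-0.06, 3.14, -0.0]
wrist_force: [0.8, -0.3, -1.6]
width: 0.0377
gripper_force: 60.9
```

{"method": "step_arm", "body": {
  "commands": "0.3 0.01 0.1 0 0 0 -0.03;0.3 0.02 0.2 0 0 0 -0.06;0.3 0.03 0.3 0 0 0 -0.1;0.3 0.035 0.4 0 0 0 -0.1;0.3 0.043 0.482 0 0 0 -0.1"
}}

```text
t: 15.73
position: [0.4495, 0.1865, 0.2507]
ee_rot: [-0.308, 3.126, 0.001]
wrist_force: [-0.2, -0.4, -1.9]
width: 0.0378
gripper_force: 60.9
```

{"method": "step_arm", "body": {
  "commands": "0.3 0 0 0.04 0 0 0;0.3 0 0 0.12 0 0 0;0.3 0 0 0.22 0 0 0;0.3 0 0 0.32 0 0 0;0.3 0 0 0.37 0 0 0"
}}

```text
t: 16.15
position: [0.4487, 0.1843, 0.1367]
ee_rot: [0.306, -3.124, 0.001]
wrist_force: [-1.1, -0.3, -3.1]
width: 0.0377
gripper_force: 60.9
```

```bash
python3 - <<'E'
from h import *
w=wrist("w7");o=observe();print(o["t"],o["position"],yaw(),abs(o["qvel"]).max())
w=wrist("w7");s=camera("side");np.savez("s7.npz",**s);o=observe();print(o["t"],o["position"],yaw())
cv2.imwrite("pics/w7b.png",np.hstack([cv2.resize(w["frame"][:,:,::-1],(400,300)),cv2.resize(s["frame"][200:400,130:330,::-1],(400,400))[:300]]))
E
```

```text
16.2 [0.44794441 0.18403795 0.13516883] 101.18904762755028 0.1006360446304916
16.3 [0.44978653 0.18459144 0.13900478] 101.18822988412482
```

View pics/w7b.png

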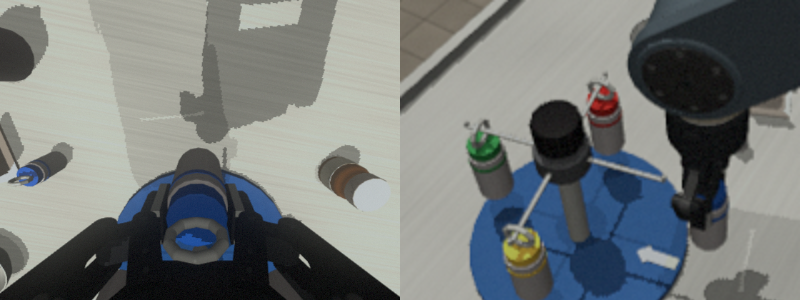

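The wrist view (left) shows the held flask's ring at (195,235), between the fingers. The side view (right) shows the hook tip at (667,178), just short of the flask at (710,210). I'll measure the ring.

```bash
python3 - <<'E'
from h import *
c=load("w7.npz");P=cloud(c);vv,uu=np.mgrid[:420,:560];f=c["frame"].astype(int)
u=np.array([np.cos(np.radians(11.2)),np.sin(np.radians(11.2))]);n=np.array([-u[1],u[0]])
m=(uu>225)&(uu<325)&(vv>295)&(vv<360)&(P[...,2]>.165)&(f.min(2)>35)
q=P[m]-[.45,.185,0];r=np.stack([q[:,:2]@u,q[:,:2]@n,P[m][:,2]],1)
print(m.sum(),[np.round(np.percentile(r[:,i],[1,5,50,95,99]),4) for i in range(3)],rect(P[m]))
m2=(uu>225)&(uu<325)&(vv>295)&(vv<360);Z=P[m2];print(np.round(np.percentile(Z[:,2],[5,50,90,99]),3))
m=(uu>245)&(uu<310)&(vv>315)&(vv<345)&(f[...,2]>f[...,0]+50);print("cap",m.sum(),P[m].mean(0))
vm=m;print(((P[m]-[.45,.185,0])[:,:2]@n).mean())
E
```

```text
3095 [array([-0.007 , -0.0066, -0.0055,  0.0012,  0.0106]), array([-0.0178, -0.0161, -0.0023,  0.0119,  0.0134]), array([0.1696, 0.1708, 0.1859, 0.1985, 0.1995])] (453, 180, 24, 36, 1.5)
[nan nan nan nan]
cap 1194 [nan nan nan]
nan
```

```bash
python3 - <<'E'
from h import *
o=observe();c=wrist("w8");P=cloud(c);vv,uu=np.mgrid[:420,:560];f=c["frame"].astype(int);print(o["position"],abs(o["qvel"]).max())
m=(uu>225)&(uu<325)&(vv>295)&(vv<360)&(P[...,2]>.165)&(f.min(2)>35);print(np.percentile(P[m][:,2],[95,99,99.8]))
# hook tip/bar line offset seen from the side view
s=load("s7.npz");S=cloud(s);b=(uu>195)&(uu<262)&(vv>260)&(vv<300)&(abs(S[...,2]-.172)<.012)
q=S[b];a=np.array([.602,.218]);un=np.array([-np.cos(np.radians(11.2)),-np.sin(np.radians(11.2))]);n=np.array([-un[1],un[0]])
d=q[:,:2]-a;r=d@un;k=(r>.04)&(r<.125);print(k.sum(),np.percentile(r[k],[2,98]),np.median((d@n)[k]),np.polyfit(r[k],(d@n)[k],1),np.median(q[k][:,2]))
go([a[0]+un[0]*.13,a[1]+un[1]*.13,.124],101.2)
go([a[0]+un[0]*.095,a[1]+un[1]*.095,.124],101.2)
E
```

```text
[0.44978653 0.18459144 0.13900478] 0.034575191576820465
[0.20239254 0.20333081 0.20389441]
89 [0.04179049 0.11175339] -0.001088710432706392 [-0.00242377 -0.00051959] 0.17052630004955738
shift [-0.083  0.011  0.053] turn [ 0.     0.001 -0.   ] rows>=0.7
shift [-0.2    0.011  0.053] turn [ 0.     0.001 -0.   ] rows>=1.5
```

{"method": "step_arm", "body": {
  "commands": "0.3 0 0.013 0.03 0 0 0;0.3 -0.03 0.013 0.048 0 0 0;0.3 -0.05 0.013 0.048 0 0 0;0.3 -0.07 0.013 0.048 0 0 0;0.3 -0.07 0.013 0.048 0 0 0"
}}

```text
t: 16.77
position: [0.4715, 0.1929, 0.1249]
ee_rot: [-0.306, 3.125, 0.0]
wrist_force: [0.0, -0.6, -2.4]
width: 0.0381
gripper_force: 61.0
```

```bash
python3 - <<'E'
from h import *
o=observe();print(o["t"],o["position"],yaw(),o["wrist_force"],abs(o["qvel"]).max())
a=np.array([.602,.218]);un=np.array([-np.cos(np.radians(11.2)),-np.sin(np.radians(11.2))]);print((o["position"][:2]-a)@un,(o["position"][:2]-a)@[-un[1],un[0]])
s=camera("side");np.savez("s8.npz",**s);cv2.imwrite("pics/s8.png",cv2.resize(s["frame"][220:320,210:320,::-1],(660,600),interpolation=cv2.INTER_CUBIC))
E
```

```text
16.7667 [0.47153358 0.19289662 0.12487223] 101.18656328791057 [ 0.01995239 -0.60614249 -2.39403345] 0.03163188340937597
0.13285765051395593 -0.0007157711137305411
```

View pics/s8.png

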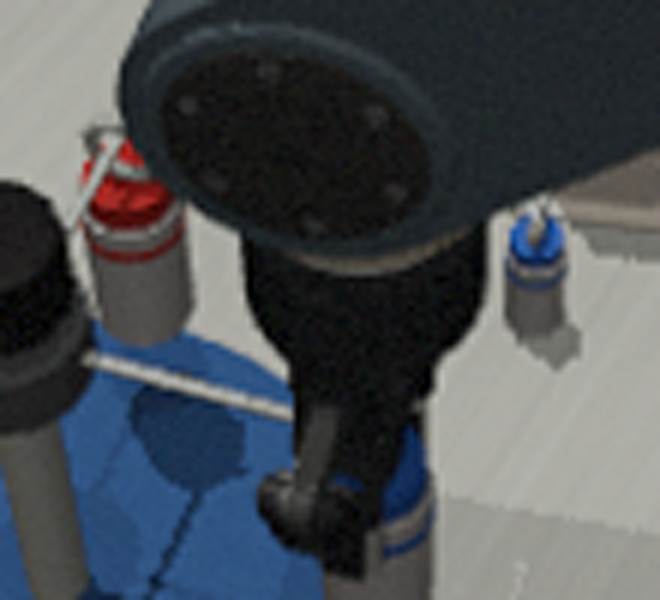

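The bar runs between the fingers toward the ring, at (290,410), with no contact. I'll insert it.

{"method": "step_arm", "body": {
  "commands": "0.3 -0.02 0 0 0 0 0;0.3 -0.04 0 0 0 0 0;0.3 -0.055 0 0 0 0 0;0.3 -0.07 0 0 0 0 0;0.3 -0.07 0 0 0 0 0"
}}

```text
t: 17.23
position: [0.4914, 0.1968, 0.1246]
ee_rot: [-0.306, 3.126, 0.0]
wrist_force: [-0.5, 1.2, -2.3]
width: 0.0381
gripper_force: 61.0
```

{"method": "step_arm", "body": {
  "commands": "0.3 -0.02 0 0 0 0 0;0.3 -0.04 0 0 0 0 0;0.3 -0.058 0 0 0 0 0;0.3 -0.058 0 0 0 0 0;0.3 -0.058 0 0 0 0 0"
}}

```text
t: 17.65
position: [0.5078, 0.2, 0.1244]
ee_rot: [0.306, -3.126, 0.0]
wrist_force: [0.5, 1.1, -2.0]
width: 0.0381
gripper_force: 61.0
```

```bash
python3 - <<'E'
from h import *
o=observe();print(o["t"],o["position"],yaw(),o["wrist_force"])
c=wrist("w9");t=camera("top");s=camera("side")
cv2.imwrite("pics/w9b.png",np.hstack([cv2.resize(c["frame"][180:,120:440,::-1],(400,300)),cv2.resize(s["frame"][220:320,190:320,::-1],(390,300),interpolation=cv2.INTER_CUBIC)]))
E
```

```text
17.65 [0.50776005 0.20003604 0.1243584 ] 101.19108177298314 [ 0.48715397  1.07026817 -2.03452121]
```

View pics/w9b.png

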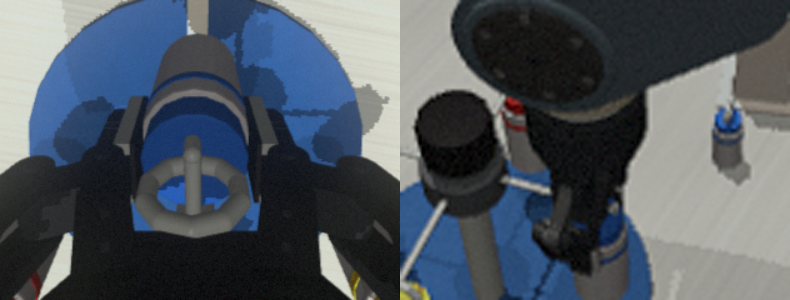

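The wrist view shows the hook passing through the ring, with the upturned tip at (193,148) outside it. I'll lower until the ring takes the weight.

{"method": "step_arm", "body": {
  "commands": "0.3 0 0 0.01 0 0 0;0.3 0 0 0.02 0 0 0;0.3 0 0 0.03 0 0 0;0.3 0 0 0.03 0 0 0;0.3 0 0 0.03 0 0 0"
}}

```text
t: 18.22
position: [0.5074, 0.2, 0.1152]
ee_rot: [0.306, -3.126, 0.0]
wrist_force: [-0.8, -0.5, -2.3]
width: 0.038
gripper_force: 61.0
```

{"method": "step_arm", "body": {
  "commands": "0.3 0 0 0.003 0 0 0;0.3 0 0 0.003 0 0 0;0.3 0 0 0.003 0 0 0"
}}

```text
t: 18.47
position: [0.5076, 0.2, 0.1146]
ee_rot: [-0.307, 3.127, 0.0]
wrist_force: [-0.6, -0.0, -1.6]
width: 0.0377
gripper_force: 61.0
```

{"method": "step_arm", "body": {
  "commands": "0.3 0 0 0.003 0 0 0;0.3 0 0 0.003 0 0 0;0.3 0 0 0.003 0 0 0"
}}

```text
t: 18.72
position: [0.5076, 0.2, 0.1137]
ee_rot: [0.306, -3.127, 0.0]
wrist_force: [0.1, 0.8, -1.9]
width: 0.0377
gripper_force: 61.0
```

{"method": "step_arm", "body": {
  "commands": "0.3 0 0 0.003 0 0 0;0.3 0 0 0.003 0 0 0;0.3 0 0 0.003 0 0 0"
}}

```text
t: 18.97
position: [0.5077, 0.2001, 0.1129]
ee_rot: [-0.306, 3.126, 0.0]
wrist_force: [-0.1, 0.5, 0.1]
width: 0.038
gripper_force: 61.2
```

{"method": "step_arm", "body": {
  "commands": "0.3 0 0 0.002 0 0 0;0.3 0 0 0.002 0 0 0;0.3 0 0 0.002 0 0 0"
}}

```text
t: 19.22
position: [0.5079, 0.2001, 0.1126]
ee_rot: [-0.306, 3.126, 0.0]
wrist_force: [-0.8, -0.6, 5.5]
width: 0.0378
gripper_force: 61.7
```

{"method": "step_arm", "body": {
  "commands": "0.5 0 0 0 0 0 0;0.55 0 0 0 0 0 0;0.65 0 0 0 0 0 0;0.8 0 0 0 0 0 0;0.9 0 0 0 0 0 0"
}}

```text
t: 19.63
position: [0.5075, 0.2, 0.1121]
ee_rot: [0.306, -3.126, 0.0]
wrist_force: [-0.4, -0.0, -0.5]
width: 0.0766
gripper_force: 0.0
```

{"method": "step_arm", "body": {
  "commands": "0.9 0 0 0 0 0 0;0.9 0 0 -0.04 0 0 0;0.9 0 0 -0.1 0 0 0;0.9 0 0 -0.2 0 0 0;0.9 0 0 -0.3 0 0 0"
}}

```text
t: 20.05
position: [0.507, 0.1999, 0.2027]
ee_rot: [0.306, -3.125, 0.001]
wrist_force: [0.3, -0.1, -0.7]
width: 0.0768
gripper_force: 0.0
```

{"method": "step_arm", "body": {
  "commands": "0.9 0 0 -0.1 0 0 0;0.9 0 0 -0.2 0 0 0;0.9 0.05 0 -0.28 0 0 0;0.9 0.12 0 -0.34 0 0 0;0.9 0.2 0 -0.36 0 0 0"
}}

```text
t: 20.47
position: [0.4491, 0.1885, 0.3128]
ee_rot: [-0.306, 3.123, 0.001]
wrist_force: [-0.6, 0.4, -0.3]
width: 0.0771
gripper_force: 0.0
```

{"method": "step_arm", "body": {
  "commands": "0.9 0.1 0 0 0 0 0;0.9 0.2 0 0 0 0 0;0.9 0.2 0 0 0 0 0;0.9 0.2 0 0 0 0 0;0.9 0.2 0 0 0 0 0"
}}

```text
t: 20.88
position: [0.3904, 0.1769, 0.3105]
ee_rot: [-0.306, 3.126, 0.0]
wrist_force: [0.1, 0.3, 0.4]
width: 0.0769
gripper_force: 0.0
```

```bash
python3 - <<'E'
from h import *
c=wrist("w10");t=camera("top");s=camera("side");np.savez("top3.npz",**t);o=observe();print(o["t"],o["position"],o["wrist_force"],abs(o["qvel"]).max())
cv2.imwrite("pics/w10b.png",np.hstack([cv2.resize(t["frame"][130:290,110:430,::-1],(400,300)),cv2.resize(s["frame"][220:370,150:350,::-1],(400,300),interpolation=cv2.INTER_CUBIC)]))
for n in("top0.npz","top3.npz"):
  P=cloud(load(n));vv,uu=np.mgrid[:420,:560]
  for k,b,z in(("dish",(290,330,160,200),.035),("jar",(125,155,250,275),.07),("bin",(365,408,150,200),.05)):
    q=P[(uu>=b[0])&(uu<b[1])&(vv>=b[2])&(vv<b[3])&(P[...,2]>z*.6)];print(k,rect(q) if len(q) else 0)
E
```

```text
21.0333 [0.39057118 0.17685566 0.30999718] [-0.29167156  0.20864477 -0.51612535] 0.0026569637307034314
dish (682, -86, 88, 86, 89.7)
jar (446, 370, 37, 41, 0.8)
bin (696, -297, 101, 81, 8.1)
dish (682, -86, 86, 88, 0.2)
jar (446, 258, 265, 28, 86.1)
bin (696, -297, 101, 81, 8.2)
```

View pics/w10b.png

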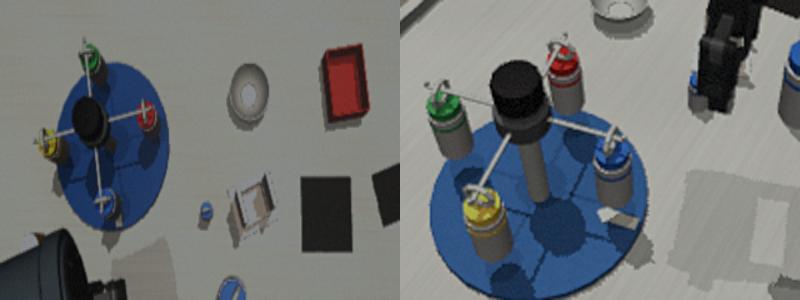

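The blue-capped flask hangs on the hook in both views, at (105,205) on the left and (613,160) on the right, over the mark. I'll do one last angle check before signing off.

```bash
python3 - <<'E'
from h import *
vv,uu=np.mgrid[:420,:560]
for n in("top2.npz","top3.npz"):
  P=cloud(load(n));d=P[...,:2]-[.602,.218];r=np.hypot(d[...,0],d[...,1]);an=np.degrees(np.arctan2(d[...,1],d[...,0]))
  for a0 in(-79,101,-169):
    m=(abs(P[...,2]-.171)<.008)&(r>.035)&(r<.085)&(abs((an-a0+180)%360-180)<12);print(n,a0,m.sum(),np.median(an[m]) if m.any() else None)
E
```

```text
top2.npz -79 44 -79.4696713653019
top2.npz 101 25 102.92861135704243
top2.npz -169 44 -169.91934571676538
top3.npz -79 45 -79.40614372796132
top3.npz 101 41 102.7984446084034
top3.npz -169 44 -169.41286862349065
```

The angle hasn't changed since the carousel was set, and it still matches the mark.

```bash
python3 -c "
from workcell import sign_off;print(sign_off())"
```

```text
the job is handed in; nothing more can be done
None
```

The job is handed in: the blue-capped flask was stood on the mat, regrasped and hung on the empty hook, which is within about 1° of the white mark; the dish and red bin haven't moved, and the arm never went near the pill jar (hidden in the last check).

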